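# Rock the jammed mixing ball out of a dressing shaker's neck

## Task

The brass mixing ball of the clear dressing shaker has lodged in the neck. Lift the shaker by its neck off the cork coaster, rock it well over to one side and then to the other until the ball has dropped into the belly, and stand it upright on its coaster again. Leave the jars and the mug where they are.

Things in the scene. Friction and masses are not known exactly. Their poses are not given: they have to be found in the camera images.
- shaker: Clear dressing shaker, a closed bottle 157 mm tall, about 0.27 kg, fixed white cap as wide as the neck from 148 mm up. Origin: centre of its underside, z up. Belly 50 mm (own x) by 64 mm (own y), 94 mm high with a flat shoulder, empty. It stands near the middle of the coaster, own y across in front of the robot, +y to the robot's left, within about 20 degrees.
- shaker_neck (a point): Middle of the shaker's neck, 122 mm above its underside; axes as the shaker's. The neck is flat-sided, 24 mm (x) by 35 mm (y), from 94 to 148 mm high; grip it here across y. The shaker's top is 35 mm above this point, the shoulder 28 mm below.
- shaker_baffles (a point): Between two white baffles in the neck, each sloping 12 degrees down to its wall: upper from the -y wall, lower from the +y wall, overlapping. The ball rests on the upper. Tilting 30 to 40 degrees about own x, top to +y, rolls it onto the lower; the same tilt with the top to -y drops it into the belly. Half a second a side is enough; if in doubt rock again.
- mixing_ball_center (a point): Centre of the brass ball, 14 mm across, loose inside the shaker. Jammed, it is about 134 mm above the shaker's underside; down in the belly, about 11 mm.
- coaster: Round cork coaster, 110 mm across, 5 mm thick, fixed to the worktop; origin at the centre of its underside. The shaker starts and ends on it. A microwave, 0.3 m tall, stands some 10 cm behind the shaker, so keep the wrist clear of it.
- jar_2: Bystander: sugar jar with a black lid, 66 mm across, 110 mm tall; origin at the centre of its underside.
- spice_jar_1: Bystander: spice jar with a black lid, 45 mm across, 105 mm tall; origin at the centre of its underside.
- spice_jar_2: Bystander: spice jar with a green lid, 46 mm across, 105 mm tall; origin at the centre of its underside.
- mug_1: Bystander: pink and cream mug, 88 by 116 mm with its handle, 90 mm tall; origin at about the centre of its underside.
Not all that is in view belongs to the job. Leave any red look-alike of the shaker alone.

How it is judged:
By the outcome, as a careful person would: the job done as asked, in the order asked, and still so for the second after the job is handed in, with the robot touching nothing.
It also fails if it takes over 48 s, if anything falls off the work surface, if the arm or the gripper's body presses on something with over 40 N, if the wrist force passes 120 N, or if a joint passes its speed limit or range.

## Robot

A 6-joint arm with a two-finger parallel gripper is mounted at the origin on a cart in front of the work surface, level with it; the furniture and walls round the work are solid. World frame = base frame: x ahead of the robot, y to its left, z up, the work surface at z = 0. Lengths are in mm, angles in rad, forces in N, time in s.
With the tool pointing down it reaches from about 350 to 875 mm from the base axis. Payload 4.2 kg.
Tool frame: the origin (TCP) lies between the finger pads; the fingertips stand 14 mm ahead of it and the grasp point (between the pads) lies 5 mm behind it; z points along the fingers, y is the line along which they close (so a half turn about z gives the same grasp; the last joint's range is limited). The gripper opens to 85 mm and grips with 20 to 120 N. Pads are 22 mm wide; open, the fingers measure 114 mm over their backs; the gripper's body (76 mm by 85 mm) begins 54 mm behind the grasp point. The pads swing forward as they close: fully open they stand 13 mm farther back than shut.
Start: joints at [1.6, 0.385, 0.008, 0, -1.194, -0.259], TCP at [142.333, 608.556, 219.212] pointing down, gripper open.
Joint ranges: [-3.14, 3.14], [-1.21, 2.06], [-1.07, 1.41], [-3.16, 2.05], [-2.99, -0.16], [-3.1, 3.1]. Speed limits (rad/s): [2.79, 2.79, 3.14, 3.14, 3.14, 3.14].

## Interface

Orientations are given as a unit quaternion [x, y, z, w].
In Python, from bench import * gives the robot as it stands.
- The arm moves only by the tool carry_out, never from a script. Its argument "motion" is a list of rows, each a list of 7 numbers: the turn, a rotation vector about the tool's x, y, z in rad, then the shift along the tool's x, y, z in mm, then the opening, from -1 (shut) to 1 (fully open), so that 0 is half open. A call has 1 to 5 rows; each row is the pose to reach, as a shift and turn from the pose commanded when the call began, along the tool's axes at that moment; what a row does not reach only later rows make up. A row lasts 1/8 s, in which the tool goes at most 62.5 mm and 10.7 degrees, less where a joint would pass 70% of its speed; a pose out of reach is approached as far as the arm can. A call with a gripper value outside its range is refused whole. The fingers move at their own pace and stop on an object; the grip force is fixed at half the most. Time passes only in rows, so rows that repeat a pose let the fingers close. It gives the time, the measured TCP pose, the force, the opening and the grip force at its end, in the units of the state.
- read_state(): the state, without advancing time (a new reading comes with each control period).
- get_image(name): name is "scene" or "top" or "wrist"; returns a dict with "color" (420x560x3 uint8, blue, green, red), "mtx" (3x3 intrinsics, pixels), "position" and "orientation" of the camera in the world. Camera axes: x right, y down, z forward; pixel columns grow to the right and rows downward; lengths in mm; the calibration is good to about 2 mm. A picture is of the moment at which its call begins. There is no depth.
- job_done(): hands the job in; it is judged then, once.
The state is a dict: "clock": time; "joints": joint angles; "joint_vel": joint speeds; "joint_efforts": joint torques, N m; "position": TCP position; "ee_rot": TCP orientation; "contact_force": force on the tool from outside, world axes, zero at the start; "wrist_torque": the same for the moment, N m; "gripper_width": finger opening in mm; "grasp_force": force on a finger pad.
Only numpy, scipy, OpenCV 4.12 (cv2) and the standard library are available. Lean on these libraries where they do the work, as an engineer would, in place of code of your own. Each camera call takes 0.05 s, during which the arm holds its last target. There are 200 camera calls.

## Working session

There is one attempt and no reset: what is moved stays moved. The work goes in short steps, Python scripts to look and compute and a tool call to move; the robot and the scene stay as the last step left them, time stands still between calls to the robot, and variables do not carry over. Pictures are saved under pics/ and viewed, at most 10 in all, crops included, and the job is handed in when it is done.

Besides the shell and the picture viewer there is one more tool, called after "Request:" as name(argument=value, ...) on one line, values as JSON. carry_out: Moves the arm, as the interface text tells. Its arguments: {"type":"object","properties":{"motion":{"type":"array"}},"required":["motion"]}

```bash
mkdir -p pics; ls; python3 - <<'E'
from bench import *
import cv2
s=read_state();print(s)
for n in("scene","top"):
    g=get_image(n);cv2.imwrite(f"pics/{n}0.png",g["color"]);print(n,g["mtx"],g["position"],g["orientation"])
E
```

```text
pics
{'clock': 0.0, 'joints': array([ 1.59958600e+00,  3.85574478e-01,  6.62768639e-03, -5.12917143e-04,
       -1.19401270e+00, -2.58583466e-01]), 'joint_vel': array([ 0.00091608,  0.00047799, -0.0011919 , -0.00141857, -0.0004188 ,
        0.00257415]), 'joint_efforts': array([-2.70071387e-04, -3.92284191e+01,  1.88407284e+01,  4.18643430e+00,
       -4.69420978e-03, -2.85169712e-06]), 'position': array([142.21018741, 607.97449719, 218.1094676 ]), 'ee_rot': array([ 9.93395149e-01, -1.14738189e-01, -8.10355401e-05,  1.10456836e-03]), 'contact_force': array([0.45855299, 1.02656617, 0.12139946]), 'wrist_torque': array([-0.01484516, -0.01931095, -0.03275891]), 'grasp_force': 0.0, 'gripper_width': 85.27421791167897}
scene [[519.90997821   0.         284.38211391]
 [  0.         519.90997821 215.95586121]
 [  0.           0.           1.        ]] [-397.86835356 -768.12588337 1026.53327078] [ 0.81416448 -0.37408955  0.19670661 -0.39812024]
top [[535.33828694   0.         281.30533115]
 [  0.         535.33828694 205.00783304]
 [  0.           0.           1.        ]] [ 273.83235884   14.30535743 1463.02028059] [ 0.71373639 -0.69377618  0.06914959 -0.06688276]
```

View pics/scene0.png

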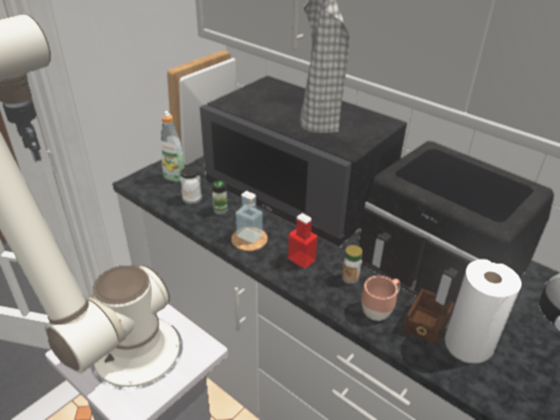

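View pics/top0.png

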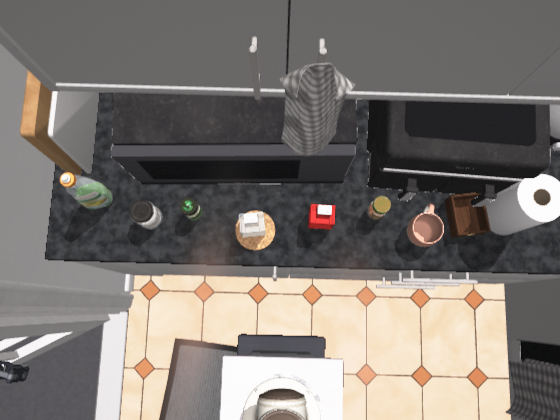

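The scene and top pictures show the clear shaker on its coaster. In the top picture the cap is near (252,217) and the coaster centre near (255,231). In the scene picture the cap is near (248,199). The red look-alike is to its right.

```bash
cat > h.py <<'E'
from bench import *
import cv2, numpy as np
from scipy.spatial.transform import Rotation as R
def onplane(g,u,v,z):
    d=R.from_quat(g["orientation"]).apply(np.linalg.solve(g["mtx"],[u,v,1])); p=np.array(g["position"])
    return p+d*(z-p[2])/d[2]
def proj(g,P):
    c=R.from_quat(g["orientation"]).inv().apply(np.atleast_2d(P)-g["position"]); q=c@np.array(g["mtx"]).T
    return q[:,:2]/q[:,2:]
E
python3 - <<'E'
from h import *
t=get_image("top");s=get_image("scene")
for n,u,v,z in(("coaster",255,231,5),("cap",252,217,162),("redcap",324,211,157),("jar2",144,213,110),("sp2",189,205,105),("sp1",381,205,105),("mwfront",240,185,300),("mug",425,230,90)):
    print(n,onplane(t,u,v,z).round())
print("scene",onplane(s,249,240,5).round(),onplane(s,249,197,162).round())
a=cv2.resize(t["color"][195:260,215:295],None,fx=7,fy=7,interpolation=3)[:, :400]
b=cv2.resize(s["color"][180:260,215:285],None,fx=5.6875,fy=5.6875,interpolation=3)
a=cv2.resize(t["color"][195:260,222:286],(400,406),interpolation=3);b=cv2.resize(s["color"][180:260,215:285],(355,406),interpolation=3)
cv2.imwrite("pics/crop1.png",np.hstack([a,b]))
E
```

```text
coaster [483.  84.   5.]
cap [496.  85. 162.]
redcap [517. -93. 157.]
jar2 [507. 365. 110.]
sp2 [532. 252. 105.]
sp1 [ 546. -244.  105.]
mwfront [544. 107. 300.]
mug [ 487. -361.   90.]
scene [480.  80.   5.] [486.  81. 162.]
```

View pics/crop1.png

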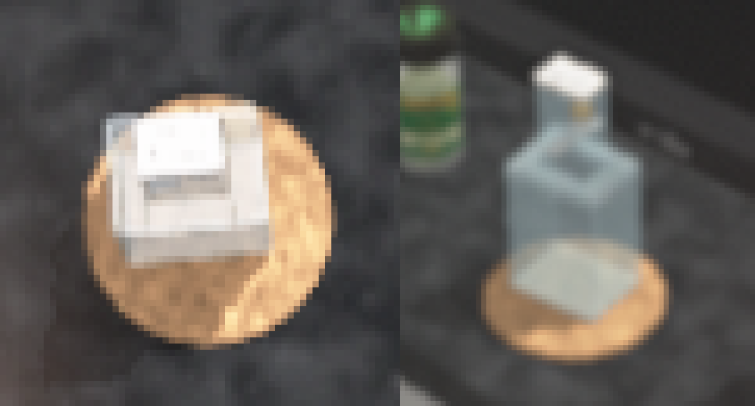

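```bash
python3 - <<'E'
from h import *
from scipy.optimize import least_squares
t=get_image("top");s=get_image("scene")
T=lambda u,v:np.array([222+u/6.25-.5,195+v/6.246-.5])
S=lambda u,v:np.array([215+(u-400)/5.071-.5,180+v/5.075-.5])
c=lambda a,b,hx,hy,z:[a*hx,b*hy,z]
obs=[(t,c(-1,1,25,32,5),T(130,266)),(t,c(-1,-1,25,32,5),T(270,252)),(t,c(-1,1,25,32,99),T(122,240)),(t,c(-1,-1,25,32,99),T(270,222)),
(t,c(-1,1,12,17.5,162),T(142,177)),(t,c(-1,-1,12,17.5,162),T(224,172)),(t,c(1,1,12,17.5,162),T(136,116)),(t,c(1,-1,12,17.5,162),T(217,113)),
(s,c(-1,-1,25,32,5),S(598,320)),(s,c(-1,1,25,32,5),S(512,280)),(s,c(1,-1,25,32,5),S(643,275)),(s,c(-1,1,12,17.5,162),S(535,75)),(s,c(1,-1,12,17.5,162),S(608,72)),(s,c(-1,1,25,32,99),S(503,165)),(s,c(1,-1,25,32,99),S(645,158))]
def f(p):
    Q=R.from_euler("z",p[2])
    return np.concatenate([proj(g,Q.apply(P)+[p[0],p[1],0])[0]-o for g,P,o in obs])
r=least_squares(f,[485,84,0],loss="soft_l1",x_scale=[10,10,.1]);print(r.x,np.degrees(r.x[2]),r.fun.reshape(-1,2).round(1).tolist())
E
```

```text
[4.94274320e+02 9.05002197e+01 1.41775161e-01] 8.123118351158396 [[-0.2, 0.2], [0.6, -0.1], [-1.4, -0.4], [-0.3, -0.3], [-1.0, 0.2], [0.0, -0.6], [-1.1, 0.4], [0.1, -0.7], [0.0, 1.9], [-0.2, 2.3], [0.4, 2.0], [0.2, 0.3], [0.5, 0.8], [0.5, 0.5], [-0.1, 0.6]]
```

Request:
carry_out(motion=[[0, 0, 0, 44, 40, 0, 1], [0, 0, 0, 88, 80, 0, 1], [0, 0, 0, 132, 120, 0, 1], [0, 0, 0, 176, 160, 0, 1], [0, 0, 0, 220, 200, 0, 1]])

```text
clock: 0.92
position: [311.8, 362.1, 219.5]
ee_rot: [0.993, -0.114, 0.0, -0.0]
contact_force: [0.7, 0.7, -0.5]
gripper_width: 85.4
grasp_force: 0.0
```

Request:
carry_out(motion=[[0, 0, -0.07, 44, 41, -4, 1], [0, 0, -0.15, 88, 82, -8, 1], [0, 0, -0.22, 132, 123, -12, 1], [0, 0, -0.3, 176, 164, -12, 1], [0, 0, -0.37, 215, 200, -12, 1]])

```text
clock: 1.55
position: [475.7, 118.1, 231.6]
ee_rot: [0.997, 0.071, 0.0, -0.0]
contact_force: [0.2, 0.5, -0.4]
gripper_width: 85.3
grasp_force: 0.0
```

```bash
python3 - <<'E'
from h import *
s=read_state();print(s['clock'],s['position'],R.from_quat(s['ee_rot']).as_matrix().round(3),s['joints'],s['contact_force'])
M=R.from_quat(s['ee_rot']);print("to go",M.inv().apply(np.array([494,90,230])-s['position']).round())
g=get_image("wrist");cv2.imwrite("pics/w1.png",g["color"])
E
```

```text
1.55 [475.67652291 118.10963734 231.56787844] [[ 0.99   0.142  0.001]
 [ 0.142 -0.99   0.   ]
 [ 0.001 -0.    -1.   ]] [ 5.75505335e-01  1.43512305e-01 -2.92998259e-01  2.46021650e-05
 -1.13334031e+00  1.13737305e+00] [ 0.22194521  0.48208077 -0.38697008]
to go [14. 30.  2.]
```

View pics/w1.png

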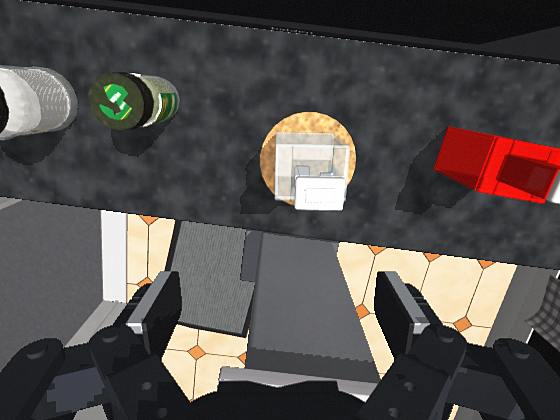

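The wrist picture shows the coaster centred near (308,158) and the cap near (320,194). The fingers are at the bottom of the picture and the microwave edge is along the top.

```bash
python3 - <<'E'
from h import *
g=get_image("wrist");print(g["position"],R.from_quat(g["orientation"]).as_matrix().round(2))
for z in(5,):print("coaster",onplane(g,308,158,z))
Q=R.from_euler("z",.142)
im=cv2.resize(g["color"][95:225,230:390],None,fx=4.6,fy=4.6,interpolation=3)
for z,hx,hy,c in((162,12,17.5,(0,0,255)),(99,25,32,(0,255,0)),(5,25,32,(255,0,0))):
    P=Q.apply([[-hx,-hy,z],[-hx,hy,z],[hx,hy,z],[hx,-hy,z]])+[494,90,0];p=proj(g,P);print(z,p.round().tolist())
    cv2.polylines(im,[((p-[230,95]+.5)*4.6).astype(int)],True,c,1)
cv2.imwrite("pics/w2.png",im)
E
```

```text
[558.94336142 126.61929872 386.22624416] [[ 0.14 -0.94 -0.32]
 [-0.99 -0.13 -0.05]
 [ 0.    0.32 -0.95]]
coaster [491.33681035  80.98818579   5.        ]
162 [[340.0, 212.0], [290.0, 212.0], [291.0, 179.0], [342.0, 179.0]]
99 [[343.0, 202.0], [271.0, 202.0], [271.0, 145.0], [347.0, 145.0]]
5 [[328.0, 176.0], [272.0, 176.0], [272.0, 132.0], [330.0, 132.0]]
```

View pics/w2.png

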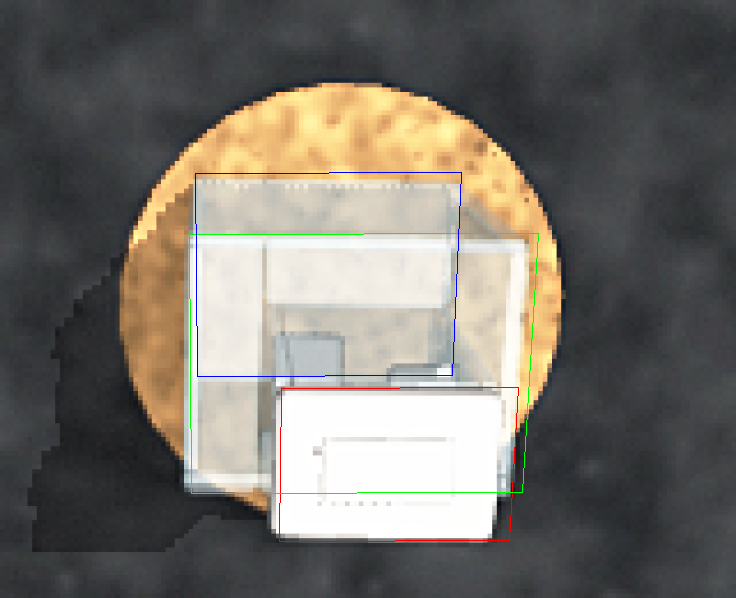

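Request:
carry_out(motion=[[0, 0, 0, 13, 28, 0, 1], [0, 0, 0, 13, 28, 40, 1], [0, 0, 0, 13, 28, 80, 1], [0, 0, 0, 13, 28, 108, 1], [0, 0, 0, 13, 28, 108, 1]])

```text
clock: 2.28
position: [490.0, 93.7, 121.4]
ee_rot: [0.998, 0.07, -0.002, 0.001]
contact_force: [-1.0, 0.2, 0.9]
gripper_width: 85.5
grasp_force: 0.0
```

```bash
python3 - <<'E'
from h import *
s=read_state();print(s['clock'],s['position'],R.from_quat(s['ee_rot']).as_euler("xyz",degrees=True),s['joints'],s['contact_force'])
a=get_image("scene")["color"][150:270,185:315];b=get_image("wrist")["color"]
cv2.imwrite("pics/w3.png",np.hstack([cv2.resize(a,(390,360),interpolation=3),cv2.resize(b,(400,360))]))
E
```

```text
2.275 [489.95009981  93.70077077 121.41181826] [179.90482919   0.28821201   8.04079227] [ 5.14869651e-01  2.74009658e-01 -4.30463380e-01 -3.84572652e-04
 -8.71612542e-01  1.19651744e+00] [-0.96960929  0.22573583  0.90218795]
```

View pics/w3.png

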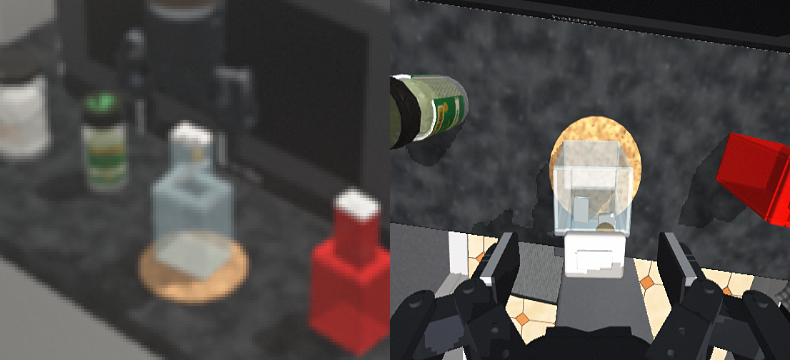

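The fingers straddle the neck: the pads are at columns 515 and 665 of the right half, with the cap near column 595. I'm closing now.

Request:
carry_out(motion=[[0, 0, 0, 2, 0, 0, 0.2], [0, 0, 0, 2, 0, 0, -0.4], [0, 0, 0, 2, 0, 0, -0.8], [0, 0, 0, 2, 0, 0, -0.8], [0, 0, 0, 2, 0, 0, -0.8]])

```text
clock: 3.0
position: [494.2, 94.4, 124.2]
ee_rot: [0.998, 0.07, 0.001, -0.0]
contact_force: [-1.4, -1.5, 6.5]
gripper_width: 33.6
grasp_force: 60.7
```

Request:
carry_out(motion=[[0, 0, 0, 0, 0, 0, -0.8], [0, 0, 0, 0, 0, 0, -0.8], [0, 0, 0, 0, 0, 0, -0.8]])

```text
clock: 3.38
position: [494.2, 94.4, 124.2]
ee_rot: [0.998, 0.07, 0.001, -0.0]
contact_force: [0.2, -2.3, 5.8]
gripper_width: 33.7
grasp_force: 60.7
```

Request:
carry_out(motion=[[0, 0, 0, 0, 0, -15, -0.8], [0, 0, 0, 0, 0, -40, -0.8], [0, 0, 0, -15, 0, -70, -0.8], [0, 0, 0, -35, 0, -100, -0.8], [0, 0, 0, -50, 0, -110, -0.8]])

```text
clock: 4.0
position: [443.7, 87.6, 234.8]
ee_rot: [0.998, 0.07, 0.001, -0.001]
contact_force: [-0.5, 0.5, -1.6]
gripper_width: 33.5
grasp_force: 60.0
```

Request:
carry_out(motion=[[0, 0, 0, 0, 0, 0, -0.8], [0, 0, 0, 0, 0, 0, -0.8]])

```text
clock: 4.25
position: [443.7, 87.3, 232.1]
ee_rot: [0.998, 0.07, -0.001, 0.0]
contact_force: [-0.4, -0.8, -2.8]
gripper_width: 33.5
grasp_force: 59.9
```

```bash
python3 - <<'E'
from h import *
s=read_state();print(s['clock'],s['position'],R.from_quat(s['ee_rot']).as_euler("xyz",degrees=True),s['joints'],s['contact_force'],s['gripper_width'])
E
```

```text
4.25 [443.69629674  87.31092502 232.0526211 ] [1.79977854e+02 1.11231146e-01 8.02948380e+00] [ 5.55165118e-01  7.64806878e-02 -3.69467785e-01 -4.75137636e-04
 -1.12678029e+00  1.15597703e+00] [-0.35526072 -0.77327873 -2.83418454] 33.518032935742326
```

Request:
carry_out(motion=[[-0.14, 0, 0, 0, 0, 0, -0.8], [-0.28, 0, 0, 0, 0, 0, -0.8], [-0.42, 0, 0, 0, 0, 0, -0.8], [-0.56, 0, 0, 0, 0, 0, -0.8], [-0.63, 0, 0, 0, 0, 0, -0.8]])

```text
clock: 4.88
position: [444.2, 88.3, 231.2]
ee_rot: [0.948, 0.068, 0.021, 0.311]
contact_force: [0.3, -0.7, -2.6]
gripper_width: 33.9
grasp_force: 61.1
```

Request:
carry_out(motion=[[0, 0, 0, 0, 0, 0, -0.8], [0, 0, 0, 0, 0, 0, -0.8], [0, 0, 0, 0, 0, 0, -0.8], [0, 0, 0, 0, 0, 0, -0.8], [0, 0, 0, 0, 0, 0, -0.8]])

```text
clock: 5.5
position: [444.1, 87.2, 233.5]
ee_rot: [0.949, 0.066, 0.022, 0.309]
contact_force: [0.2, -0.6, -2.4]
gripper_width: 33.9
grasp_force: 61.1
```

```bash
python3 - <<'E'
from h import *
s=read_state();M=R.from_quat(s['ee_rot']).as_matrix();print(s['clock'],s['position'],M.round(2),s['joints'],s['contact_force'],s['gripper_width'])
a=get_image("scene")["color"][100:270,155:325];b=get_image("wrist")["color"]
cv2.imwrite("pics/t1.png",np.hstack([cv2.resize(a,(360,360),interpolation=3),cv2.resize(b,(440,360))]))
E
```

```text
5.5 [444.08735593  87.17643562 233.46649336] [[ 0.99  0.11  0.08]
 [ 0.14 -0.8  -0.58]
 [ 0.    0.59 -0.81]] [ 0.85888351  0.2047469  -0.53376397  0.47641936 -1.30995904  0.61306647] [ 0.23876619 -0.59830091 -2.38482417] 33.89803376724705
```

View pics/t1.png

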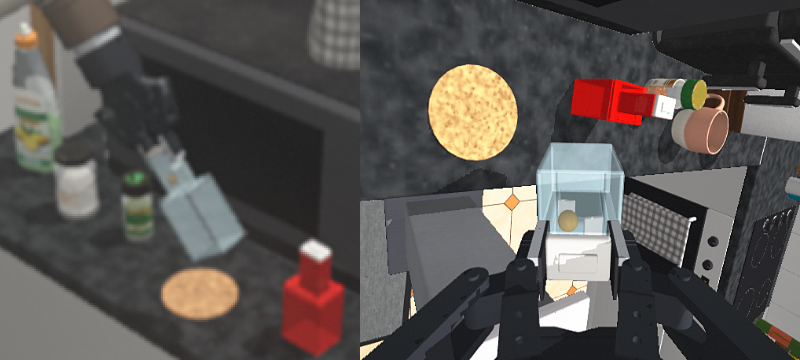

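The shaker is tilted with its top to +y. The ball, near (568,220), has moved to the +y side of the neck. Next is the tilt the other way.

Request:
carry_out(motion=[[0.14, 0, 0, 0, 0, 0, -0.8], [0.28, 0, 0, 0, 0, 0, -0.8], [0.42, 0, 0, 0, 0, 0, -0.8], [0.56, 0, 0, 0, 0, 0, -0.8], [0.7, 0, 0, 0, 0, 0, -0.8]])

```text
clock: 6.22
position: [443.4, 87.2, 233.7]
ee_rot: [0.997, 0.071, -0.003, -0.037]
contact_force: [-1.0, -0.2, -2.6]
gripper_width: 33.8
grasp_force: 61.1
```

Request:
carry_out(motion=[[0.14, 0, 0, 0, 0, 0, -0.8], [0.28, 0, 0, 0, 0, 0, -0.8], [0.42, 0, 0, 0, 0, 0, -0.8], [0.55, 0, 0, 0, 0, 0, -0.8], [0.55, 0, 0, 0, 0, 0, -0.8]])

```text
clock: 6.85
position: [444.2, 85.1, 231.9]
ee_rot: [0.95, 0.064, -0.022, -0.304]
contact_force: [-0.3, -0.2, -2.3]
gripper_width: 34.0
grasp_force: 63.2
```

Request:
carry_out(motion=[[0, 0, 0, 0, 0, 0, -0.8], [0, 0, 0, 0, 0, 0, -0.8], [0, 0, 0, 0, 0, 0, -0.8], [0, 0, 0, 0, 0, 0, -0.8], [0, 0, 0, 0, 0, 0, -0.8]])

```text
clock: 7.48
position: [443.9, 87.6, 233.3]
ee_rot: [0.95, 0.067, -0.021, -0.304]
contact_force: [-0.4, -0.2, -2.8]
gripper_width: 33.3
grasp_force: 63.2
```

```bash
python3 - <<'E'
from h import *
s=read_state();M=R.from_quat(s['ee_rot']).as_matrix();print(s['clock'],s['position'],M.round(2),s['joints'],s['contact_force'],s['gripper_width'])
a=get_image("scene")["color"][100:270,155:325];b=get_image("wrist")["color"]
cv2.imwrite("pics/t2.png",np.hstack([cv2.resize(a,(360,360),interpolation=3),cv2.resize(b,(440,360))]))
E
```

```text
7.475 [443.92823913  87.61510549 233.31188337] [[ 0.99  0.11 -0.08]
 [ 0.14 -0.81  0.58]
 [ 0.   -0.58 -0.81]] [ 0.08079975  0.16947633 -0.17391854 -0.64039495 -1.32701921  1.82250492] [-0.36897308 -0.2230113  -2.84101516] 33.29326223777555
```

View pics/t2.png

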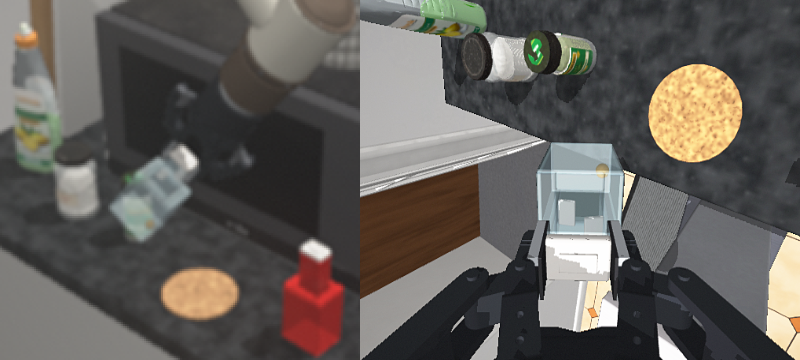

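The ball is now at the belly's bottom corner, near (602,170), so it has dropped. I'm bringing the shaker upright.

Request:
carry_out(motion=[[-0.14, 0, 0, 0, 0, 0, -0.8], [-0.28, 0, 0, 0, 0, 0, -0.8], [-0.42, 0, 0, 0, 0, 0, -0.8], [-0.55, 0, 0, 0, 0, 0, -0.8], [-0.62, 0, 0, 0, 0, 0, -0.8]])

```text
clock: 8.2
position: [443.4, 88.2, 233.3]
ee_rot: [0.997, 0.071, -0.0, 0.001]
contact_force: [-0.8, -0.4, -2.3]
gripper_width: 33.7
grasp_force: 63.0
```

Request:
carry_out(motion=[[0, 0, 0, 15, 0, 0, -0.8], [0, 0, 0, 35, 0, 20, -0.8], [0, 0, 0, 49, 2, 50, -0.8], [0, 0, 0, 49, 2, 70, -0.8], [0, 0, 0, 49, 2, 70, -0.8]])

```text
clock: 8.82
position: [492.6, 91.3, 161.4]
ee_rot: [0.998, 0.069, -0.002, 0.0]
contact_force: [-0.0, 0.8, -1.7]
gripper_width: 33.5
grasp_force: 62.8
```

```bash
python3 - <<'E'
from h import *
s=read_state();print(s['clock'],s['position'],R.from_quat(s['ee_rot']).as_euler("xyz",degrees=True),s['contact_force'],s['gripper_width'])
a=get_image("scene")["color"][150:270,185:315];b=get_image("wrist")["color"]
cv2.imwrite("pics/p1.png",np.hstack([cv2.resize(a,(390,360),interpolation=3),cv2.resize(b,(400,360))]))
E
```

```text
8.825 [492.58929239  91.31609507 161.38962563] [179.98244984   0.25209551   7.91122059] [-0.04580002  0.75920525 -1.67921489] 33.50667523093064
```

View pics/p1.png

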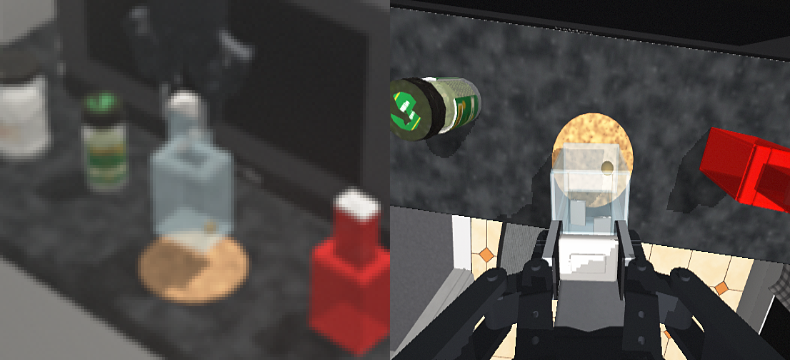

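The shaker is upright over the coaster, with the ball in the belly near (607,168). I'm lowering it.

Request:
carry_out(motion=[[0, 0, 0, 0, 0, 15, -0.8], [0, 0, 0, 0, 0, 27, -0.8], [0, 0, 0, 0, 0, 33, -0.8], [0, 0, 0, 0, 0, 35, -0.8], [0, 0, 0, 0, 0, 35, -0.8]])

```text
clock: 9.55
position: [493.0, 92.3, 128.3]
ee_rot: [0.998, 0.07, 0.0, 0.0]
contact_force: [-0.0, 0.3, -1.8]
gripper_width: 33.5
grasp_force: 62.9
```

Request:
carry_out(motion=[[0, 0, 0, 0, 0, 1, -0.8], [0, 0, 0, 0, 0, 2, -0.8], [0, 0, 0, 0, 0, 2, -0.8]])

```text
clock: 9.93
position: [492.8, 92.2, 126.3]
ee_rot: [0.998, 0.07, 0.0, -0.0]
contact_force: [-0.3, 0.7, -2.5]
gripper_width: 33.9
grasp_force: 62.9
```

Request:
carry_out(motion=[[0, 0, 0, 0, 0, 1, -0.8], [0, 0, 0, 0, 0, 2, -0.8], [0, 0, 0, 0, 0, 2, -0.8]])

```text
clock: 10.3
position: [492.9, 92.2, 124.3]
ee_rot: [0.998, 0.07, 0.0, 0.0]
contact_force: [-0.9, -0.9, -1.2]
gripper_width: 33.9
grasp_force: 62.9
```

Request:
carry_out(motion=[[0, 0, 0, 0, 0, 0.5, -0.8], [0, 0, 0, 0, 0, 1, -0.8], [0, 0, 0, 0, 0, 1, -0.8]])

```text
clock: 10.68
position: [493.2, 92.2, 124.2]
ee_rot: [0.998, 0.07, 0.001, 0.0]
contact_force: [-1.1, 0.3, 5.5]
gripper_width: 34.0
grasp_force: 63.5
```

Contact is at the same height and force as at the grasp. I'm opening the gripper.

Request:
carry_out(motion=[[0, 0, 0, 0, 0, 0, -0.1], [0, 0, 0, 0, 0, 0, 0.2], [0, 0, 0, 0, 0, 0, 0.6], [0, 0, 0, 0, 0, 0, 1], [0, 0, 0, 0, 0, 0, 1]])

```text
clock: 11.3
position: [492.9, 92.2, 123.2]
ee_rot: [0.998, 0.07, -0.0, -0.0]
contact_force: [-0.5, 0.1, 0.2]
gripper_width: 85.7
grasp_force: 0.0
```

Request:
carry_out(motion=[[0, 0, 0, 0, 0, 0, 1], [0, 0, 0, 0, 0, -25, 1], [0, 0, 0, 0, 0, -60, 1], [0, 0, 0, 0, 0, -100, 1], [0, 0, 0, 0, 0, -130, 1]])

```text
clock: 11.92
position: [493.1, 92.3, 255.1]
ee_rot: [0.998, 0.07, 0.001, -0.0]
contact_force: [-0.4, 0.1, 0.3]
gripper_width: 85.3
grasp_force: 0.0
```

Request:
carry_out(motion=[[0, 0, 0, 0, 0, 0, 1], [0, 0, 0, 0, 0, 0, 1]])

```text
clock: 12.18
position: [492.3, 92.1, 252.5]
ee_rot: [0.998, 0.07, -0.001, -0.0]
contact_force: [-0.4, 0.3, -0.7]
gripper_width: 85.4
grasp_force: 0.0
```

```bash
python3 - <<'E'
from h import *
a=get_image("scene")["color"][150:270,185:315];b=get_image("wrist")["color"]
cv2.imwrite("pics/f1.png",np.hstack([cv2.resize(a,(390,360),interpolation=3),cv2.resize(b,(400,360))]))
E
```

```text
(no output)
```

View pics/f1.png

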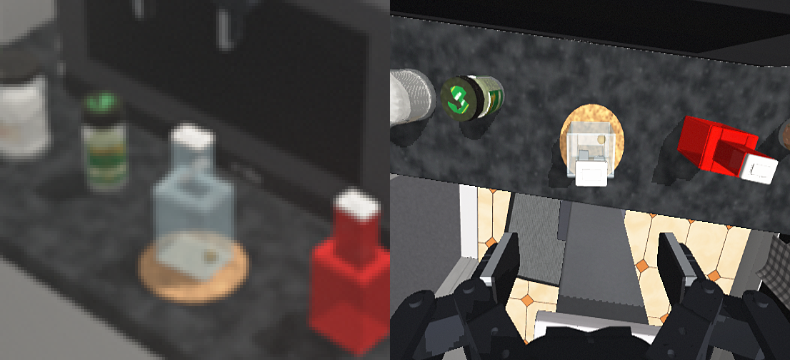

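The shaker stands upright on its coaster with the ball down in the belly (left half near (210,256), right half near (600,140)). The gripper is clear of it and the jars in view are unmoved.

```bash
python3 -c "
from bench import *
print(job_done())"
```

```text
the job is handed in; nothing more can be done
None
```

The job is handed in: the ball has dropped into the belly, the shaker stands upright on its coaster, the jars and mug were not touched, and it took about 12 s of the 48 s allowed.

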